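Register a slide box against the stops of the label reader dock

ROBOT

A 6-joint arm with a two-finger parallel gripper is mounted at the origin on a cart in front of the work surface, level with it; the furniture and walls round the work are solid. World frame = base frame: x ahead of the robot, y to its left, z up, the work surface at z = 0. Lengths are in m, angles in degrees, forces in N, time in s.
With the tool pointing down it reaches from about 0.4 to 0.925 m from the base axis. Payload 3.4 kg.
Tool frame: the origin (TCP) lies at the very end of the fingers, on their centre line; the grasp point (between the pads) lies 19 mm behind it; z points along the fingers, x is the direction in which the jaws open and shut, and the axes are right-handed (so a half turn about z gives the same grasp; the last joint's range is limited). The gripper opens to 85 mm and grips with 20 to 120 N. Pads are 22 mm wide; open, the fingers measure 114 mm over their backs; the gripper's body (76 mm by 85 mm) begins 54 mm behind the grasp point. The pads swing forward as they close: fully open they stand 13 mm farther back than shut.
Start: joints at [-67.58, 17.578, 86.31, -0, 76.112, -4.211], TCP at [0.258, -0.514, 0.231] pointing down, gripper open.
Joint ranges: [-179.03, 179.03], [-60, 130.46], [8.19, 133.38], [-81.62, 261.62], [5.75, 156.47], [-153.77, 153.77]. Speed limits (degrees/s): [147.25, 147.25, 180, 180, 180, 180].

INTERFACE

Orientations are given as [roll, pitch, yaw] about the fixed x, y, z axes, in that order (R = Rz(yaw) Ry(pitch) Rx(roll)).
In Python, from bench import status, viewer, manip gives the robot as it stands. The module is installed in compiled form; this text tells all that it offers.
- The arm moves only by the shell command python3 -m crank 'ROWS' [FORCE]. ROWS is JSON, a list of rows, each a list of 7 numbers: the gripper command: -1 is fully open, 1 is shut, values between are in proportion, then the shift along the tool's x, y, z in m, then the turn, a rotation vector about the tool's x, y, z in degrees. A call has 1 to 12 rows; each row is the pose to reach, as a shift and turn from the pose commanded when the call began, along the tool's axes at that moment; what a row does not reach only later rows make up. A row lasts 1/12 s, in which the tool goes at most 41.7 mm and 7.16 degrees, less where a joint would pass 70% of its speed; a pose out of reach is approached as far as the arm can. A call with a gripper value outside its range is refused whole. The fingers move at their own pace and stop on an object; FORCE is the grip in N (left out, the last holds). Time passes only in rows, so rows that repeat a pose let the fingers close. It gives the time, the measured TCP pose, the force and the opening at its end, in the units of the state.
- status.sense(): the state, without advancing time (a new reading comes with each control period).
- viewer.snapshot(name): name is "scene" or "side" or "wrist"; returns a dict with "color" (480x640x3 uint8, red, green, blue), "fx", "fy", "cx", "cy" (pixels), "R" (3x3) and "t" (3): a world point X has camera coordinates R X + t; the wrist camera has in their place "tool_from_camera" (4x4, takes a point from camera to tool coordinates, whose origin is the TCP and whose axes are the tool frame's). Camera axes: x right, y down, z forward; pixel columns grow to the right and rows downward; lengths in m; the calibration is good to about 2 mm. A picture is of the moment at which its call begins: read the wrist's pose just before it. There is no depth.
- manip.job_done(): hands the job in, once; it reports no verdict.
The state is a dict: "t": time; "joint_pos": joint angles; "dq": joint speeds; "joint_torque": joint torques, N m; "position": TCP position; "orientation": TCP orientation; "force": force on the tool from outside, world axes, zero at the start; "ft_torque": the same for the moment, N m; "grip_width": finger opening in m.
Only numpy, scipy, OpenCV 4.12 (cv2) and the standard library are available. Lean on these libraries where they do the work, as an engineer would, in place of code of your own. Each camera call takes 0.05 s, during which the arm holds its last target.

TASK

The dark blue slide box sticks out of one bay of the blue storage sleeve: draw it out by its free end, lay it flat on the worktop in front of the sleeve and let go. Then take it again by the middle of its long sides, lift it across and set it flat on the deck of the label reader dock, a finger's width or more clear of both stops, and let go. Finally push it along the deck until one long side lies flush against the long back stop and one end lies flush against the side stop, and leave the other things on the worktop where they are.

Things in the scene. Friction and masses are not known exactly. Their poses are not given: they have to be found in the camera images.
- slide_box: Dark blue closed slide box, pale label, about 0.11 kg: solid 35 mm (its x, -16 to +19; a thin latch on the -x side is no obstacle) by 89 mm (its y, long axis) by 31 mm high (z). Origin on its underside. Starts flat on the worktop, partly inside one sleeve bay, long axis along the sleeve's x, 34 to 44 mm of it sticking out in front.
- sleeve: Fixed blue plastic sleeve, 70 mm deep (x), 109 wide (y), 42 high, origin at the centre of its underside. Two bays (centres y = +26 and -26 mm), each 47 mm wide, 37 high, no floor (things stand on the worktop), closed behind and above, open at the -x front (x = -35 mm), which faces the robot. The slide box is in the +y bay, a small white carton wholly inside the other.
- dock: Fixed label reader dock: pale metal deck 150 (x) by 190 mm (y), top 8 mm above the worktop, origin at its underside's centre. Two grey stops, 8 mm thick, 28 mm above the deck: back stop along the whole +x (far) edge, inner face x = +67 mm; side stop on the +y (left) edge, inner face y = +87 mm, 110 mm long from the back stop. -x and -y sides open. White housing 40 mm deep, 42 high behind.
- dock_corner (a point): Where the inner faces of back stop and side stop meet, at deck height; axes as the dock. With the box home in the corner, either way round, point slide_box_mid lies at x = -17.6 mm, y = -44.5 mm from this point.
- cover_slips: Small white carton, 36 x 60 x 24 mm, standing in the other bay of the sleeve; origin at the centre of its underside. Leave it.
- tape_roll: Roll of cream label tape lying flat, 76 mm across, 24 mm high; origin at the centre of its underside. Bystander.
- swab_tub: Small white tub with an orange lid, 48 mm across, 41 mm high; origin at the centre of its underside. Bystander.
- specimen_cup: Clear specimen cup with a red cap, 60 mm across, 66 mm high; origin at the centre of its underside. Bystander.
- slide_box_mid (a point): The middle of the slide box's underside between its solid sides, 1.25 mm along the box's +x from its origin; axes as the box.
Not all that is in view belongs to the job. Of the things that look like the slide_box, take the one that is farthest to the robot's right at the start.

How it is judged:
By the outcome, as a careful person would: the job done as asked, in the order asked, and still so for the second after the job is handed in, with the robot touching nothing.
It also fails if it takes over 72 s, if anything falls off the work surface, if the arm or the gripper's body presses on something with over 40 N, if the wrist force passes 120 N, or if a joint passes its speed limit or range.

## Working session

There is one attempt and no reset: what is moved stays moved. The work goes in short steps, Python scripts to look and compute and a shell command to move; the robot and the scene stay as the last step left them, time stands still between calls to the robot, and variables do not carry over. Pictures are saved under pics/ and viewed, and the job is handed in when it is done.

```bash
mkdir -p pics
python3 - <<'E'
from bench import status, viewer
import cv2
s=status.sense();print(s)
for n in("scene","side","wrist"):
    d=viewer.snapshot(n);cv2.imwrite(f"pics/{n}0.png",d["color"][:,:,::-1])
    print(n,d["fx"],d["cx"],d["cy"],d.get("R"),d.get("t"),d.get("tool_from_camera"))
E
```

```text
{'t': 0.0, 'joint_pos': array([-6.75805303e+01,  1.76220852e+01,  8.63844955e+01,  1.57549748e-04,
        7.61136097e+01, -4.21173199e+00]), 'dq': array([-0.00094778, -0.11273581,  0.0144069 , -0.01589191, -0.03946488,
       -0.00956164]), 'joint_torque': array([ 5.19049845e-04, -4.57553387e+01, -2.51918221e+01,  1.44519468e-04,
        1.33266061e-02,  1.70662213e-05]), 'position': array([ 0.25743958, -0.51334122,  0.23037884]), 'orientation': array([-1.79991020e+02,  1.19854513e-01, -6.33688269e+01]), 'force': array([ 0.45171383, -0.2574141 ,  0.30067838]), 'ft_torque': array([-0.0312196 , -0.00768572,  0.00019435]), 'grip_width': 0.08492381598934932}
scene 623.2797624960137 333.7019647401879 244.47263079615036 [[-0.7822129  -0.62298895  0.00526785]
 [-0.30158788  0.37124213 -0.87819362]
 [ 0.54514927 -0.6885231  -0.4782763 ]] [0.48920569 0.18962767 1.17648722] None
side 619.573144512638 323.27690831746924 225.14501818504212 [[ 0.89640561 -0.44312625 -0.00980327]
 [-0.18658373 -0.35719552 -0.91520373]
 [ 0.40204912  0.82222289 -0.40287221]] [-0.49337088  0.1609209   1.22982441] None
wrist 368.9179127729489 314.76926579385395 239.96088847204408 None None [[ 9.99998974e-01  1.37892046e-03  3.89232607e-04  1.02672306e-04]
 [-1.43202721e-03  9.52935109e-01  3.03170955e-01 -7.77497673e-02]
 [ 4.71352167e-05 -3.03171201e-01  9.52936105e-01 -1.41575776e-01]
 [ 0.00000000e+00  0.00000000e+00  0.00000000e+00  1.00000000e+00]]
```

View pics/scene0.png

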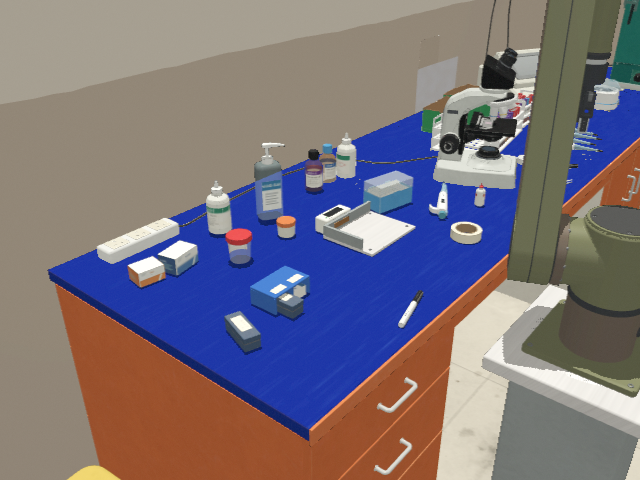

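View pics/side0.png

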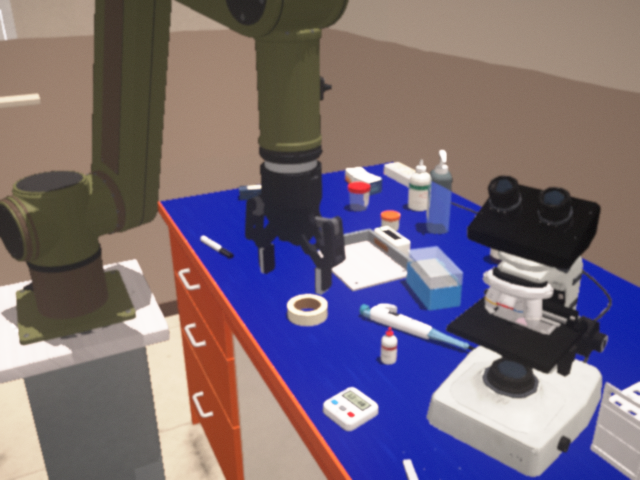

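View pics/wrist0.png

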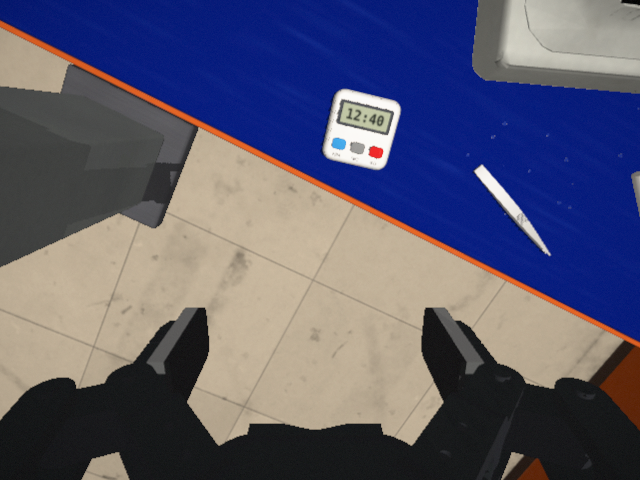

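```bash
cat > h.py <<'E'
import numpy as np, cv2
from bench import status, viewer
def ray(d,u,v,z):
    p=np.array([(u-d["cx"])/d["fx"],(v-d["cy"])/d["fy"],1])
    R=np.array(d["R"]);t=np.array(d["t"])
    o=-R.T@t; w=R.T@p
    return o+w*(z-o[2])/w[2]
def proj(d,X):
    c=np.array(d["R"])@np.array(X)+np.array(d["t"]);return d["fx"]*c[0]/c[2]+d["cx"],d["fy"]*c[1]/c[2]+d["cy"]
def snapw():
    from scipy.spatial.transform import Rotation as Ro
    s=status.sense()
    d=viewer.snapshot("wrist")
    T=np.eye(4);T[:3,:3]=Ro.from_euler("xyz",s["orientation"],degrees=True).as_matrix();T[:3,3]=s["position"]
    W=T@np.array(d["tool_from_camera"])
    d["R"]=W[:3,:3].T;d["t"]=-W[:3,:3].T@W[:3,3]
    return d
def save(d,n):
    import pickle
    cv2.imwrite(f"pics/{n}.png",d["color"][:,:,::-1]);pickle.dump(d,open(f"{n}.pkl","wb"))
def crop(d,n,x0,y0,x1,y1,k):
    cv2.imwrite(f"pics/{n}.png",cv2.resize(d["color"][y0:y1,x0:x1,::-1],None,fx=k,fy=k,interpolation=cv2.INTER_CUBIC))
E
python3 - <<'E'
from h import *
d=viewer.snapshot("scene");save(d,"sc1")
crop(d,"c1",215,255,335,355,6)
crop(d,"c2",300,170,430,260,6)
for u,v,z in [(290,303,.03),(242,330,.03),(330,237,.008),(370,250,.008),(414,230,.008)]:print(u,v,ray(d,u,v,z))
E
```

```text
290 303 [0.50824707 0.28709668 0.03      ]
242 330 [0.51754579 0.41009358 0.03      ]
330 237 [ 0.64868504 -0.01450629  0.008     ]
370 250 [ 0.53364526 -0.02300763  0.008     ]
414 230 [ 0.50797055 -0.17751723  0.008     ]
```

View pics/c1.png

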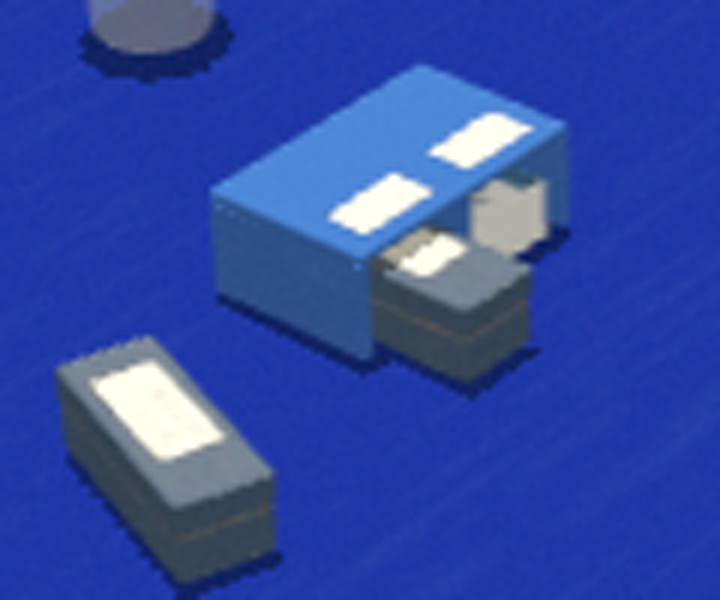

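View pics/c2.png

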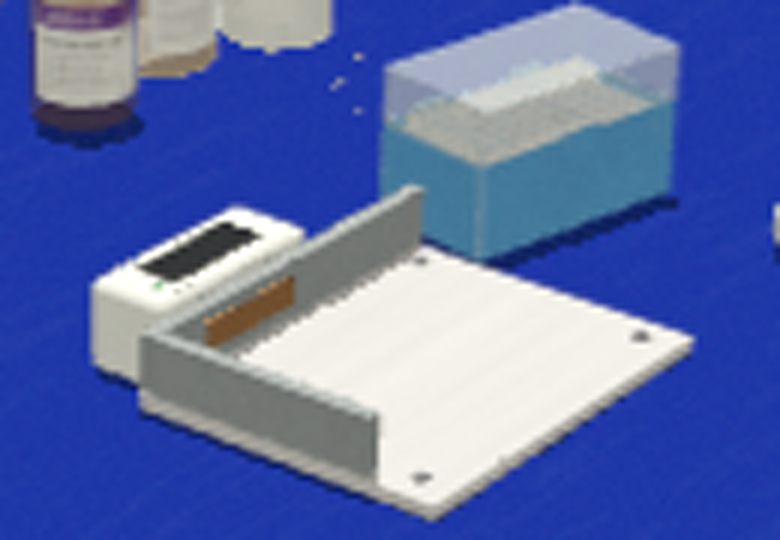

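The sleeve box at (290,303) has y≈0.29. The loose look-alike at (242,330) has y≈0.41. The pale and blue cartons at (147,271) and (178,257) are a different colour. The box farthest to the right is the one in the sleeve, and the crop shows its label and free end. Next I'll measure the poses.

Run:
```python
from h import *
import pickle
d=pickle.load(open("sc1.pkl","rb"))
def c1(u,v,z):return np.round(ray(d,(u+.5)/6+215-.5,(v+.5)/6+255-.5,z),4)
def c2(u,v,z):return np.round(ray(d,(u+.5)/6+300-.5,(v+.5)/6+170-.5,z),4)
print("sleeve");P=[c1(212,190,.042),c1(360,258,.042),c1(567,125,.042),c1(420,65,.042)];print(np.array(P),np.mean(P,0))
for i in range(4):
    e=P[(i+1)%4]-P[i];print(np.linalg.norm(e),np.degrees(np.arctan2(e[1],e[0])))
print("box end",c1(470,308,.031),c1(530,268,.031),c1(470,383,0),c1(530,340,0))
print("loose",c1(57,372,.031),c1(178,510,.031),c1(272,470,.031),c1(150,338,.031))
print("dock front",c2(432,508,.008),c2(692,340,.008),c2(410,245,.008))
print("stops top",c2(143,340,.036),c2(378,413,.036),c2(413,187,.036))
```

```text
sleeve
[[0.6005 0.3063 0.042 ]
 [0.5326 0.3051 0.042 ]
 [0.5343 0.1979 0.042 ]
 [0.6023 0.1998 0.042 ]] [0.567425 0.252275 0.042   ]
0.06791060300129878 -178.98751430739017
0.10721347863025431 -89.09146771120096
0.06802653893885821 1.6004950659215607
0.1065152101814572 90.96828717954126
box end [0.4959 0.2922 0.031 ] [0.4961 0.2619 0.031 ] [0.4974 0.2917 0.    ] [0.4983 0.2602 0.    ]
loose [0.5744 0.4024 0.031 ] [0.4923 0.4289 0.031 ] [0.4843 0.3965 0.031 ] [0.5651 0.3704 0.031 ]
dock front [ 0.5188 -0.0087  0.008 ] [ 0.5173 -0.1968  0.008 ] [ 0.6653 -0.1973  0.008 ]
stops top [ 0.6633 -0.0069  0.036 ] [ 0.5514 -0.0162  0.036 ] [ 0.6655 -0.1984  0.036 ]
```

```bash
cat > go.py <<'E'
import sys,numpy as np
from bench import status
from scipy.spatial.transform import Rotation as Ro
# args x y z yaw -> tool shift & turn
s=status.sense();x,y,z,yaw=map(float,sys.argv[1:5])
R0=Ro.from_euler("xyz",s["orientation"],degrees=True)
R1=Ro.from_euler("xyz",[180,0,yaw],degrees=True)
print("shift",np.round(R0.inv().apply(np.array([x,y,z])-s["position"]),4),"turn",np.round((R0.inv()*R1).as_rotvec(degrees=True),2),"t",round(s["t"],2),"pos",np.round(s["position"],4),np.round(s["orientation"],2),"F",np.round(s["force"],1),"w",round(s["grip_width"],4))
E
python3 go.py .45 -.1 .25 20
python3 - <<'E'
from h import *
d=viewer.snapshot("side")
for p in [(430,400),(533,470),(600,390)]:print(ray(d,*p,0))
d=viewer.snapshot("scene")
for p in [(450,320),(320,432),(410,320),(70,280)]:print(ray(d,*p,0))
E
```

```text
shift [-0.2835 -0.3574 -0.0189] turn [-6.000e-02  6.000e-02 -8.337e+01] t 0.2 pos [ 0.2575 -0.5136  0.2307] [-1.800e+02  8.000e-02 -6.337e+01] F [ 0.7  0.4 -0.8] w 0.0852
[ 0.46267443 -0.55152797  0.        ]
[ 0.50264299 -0.73116454  0.        ]
[ 0.71572291 -0.65353359  0.        ]
[0.24994053 0.09858884 0.        ]
[0.25995063 0.493395   0.        ]
[0.31213483 0.14887873 0.        ]
[0.97481273 0.49140441 0.        ]
```

```bash
python3 -m crank '[[-1,-0.03,-0.03,0,0,0,-7],[-1,-0.055,-0.065,0,0,0,-14],[-1,-0.08,-0.1,0,0,0,-21],[-1,-0.105,-0.13,-0.005,0,0,-28],[-1,-0.13,-0.16,-0.01,0,0,-35],[-1,-0.155,-0.195,-0.01,0,0,-42],[-1,-0.18,-0.225,-0.015,0,0,-49],[-1,-0.205,-0.255,-0.015,0,0,-56],[-1,-0.23,-0.29,-0.02,0,0,-63],[-1,-0.255,-0.32,-0.02,0,0,-70],[-1,-0.28,-0.355,-0.02,0,0,-77],[-1,-0.283,-0.357,-0.02,0,0,-84]]' 40; python3 go.py .47 .27 .2 91
```

```text
t: 1.3
position: [0.4527, -0.0954, 0.2517]
orientation: [-179.9, -0.2, 21.3]
force: [0.3, -0.4, 0.5]
grip_width: 0.0854
shift [ 0.1485 -0.3341  0.0529] turn [ 5.000e-02 -2.600e-01 -6.971e+01] t 1.3 pos [ 0.4527 -0.0954  0.2517] [-179.9    -0.23   21.29] F [ 0.3 -0.4  0.5] w 0.0854
```

```bash
python3 -m crank '[[-1,0.015,-0.033,0.005,0,0,-7],[-1,0.03,-0.066,0.01,0,0,-14],[-1,0.045,-0.1,0.015,0,0,-21],[-1,0.06,-0.133,0.02,0,0,-28],[-1,0.075,-0.167,0.025,0,0,-35],[-1,0.09,-0.2,0.03,0,0,-42],[-1,0.105,-0.233,0.035,0,0,-49],[-1,0.12,-0.266,0.04,0,0,-56],[-1,0.135,-0.3,0.045,0,0,-63],[-1,0.148,-0.334,0.05,0,0,-70],[-1,0.148,-0.334,0.05,0,0,-70],[-1,0.148,-0.334,0.05,0,0,-70]]' 40; python3 go.py .51 .277 .05 91
python3 - <<'E'
from h import *
d=snapw();save(d,"w1")
E
```

```text
t: 2.3
position: [0.4704, 0.2655, 0.2007]
orientation: [-180.0, 0.0, 90.8]
force: [1.2, -0.0, 0.6]
grip_width: 0.0849
shift [0.011  0.0399 0.1506] turn [-0.05  0.03 -0.2 ] t 2.3 pos [0.4704 0.2655 0.2007] [-1.7995e+02  3.0000e-02  9.0800e+01] F [ 1.2 -0.   0.6] w 0.0849
```

View pics/w1.png

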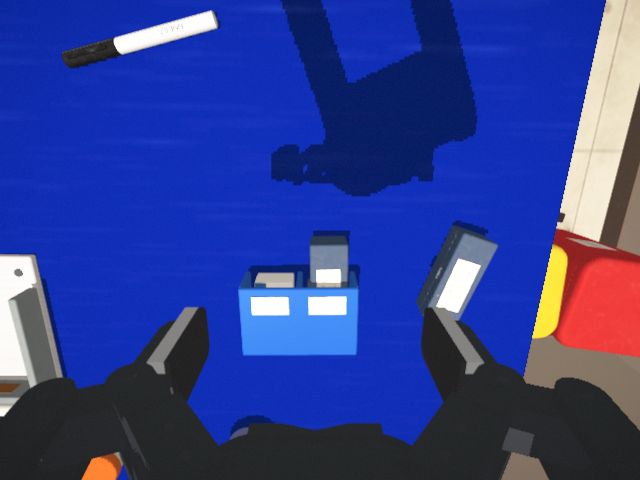

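Run:
```python
from h import *
import pickle
d=pickle.load(open("w1.pkl","rb"))
crop(d,"c3",225,220,375,370,4)
```

```text
(no output)
```

View pics/c3.png

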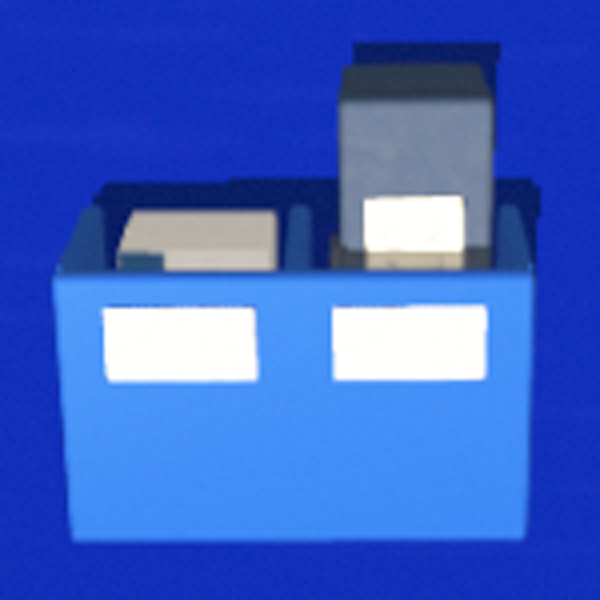

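```bash
python3 - <<'E'
from h import *
import pickle
d=pickle.load(open("w1.pkl","rb"))
def c(u,v,z):return np.round(ray(d,(u+.5)/4+225-.5,(v+.5)/4+220-.5,z),4)
print("sleeve",c(55,272,.042),c(535,272,.042),c(72,540,.042),c(526,540,.042))
print("box",c(341,99,.031),c(492,99,.031),c(345,66,0),c(482,66,0))
print("box at sleeve",c(341,245,.031),c(492,245,.031))
E
python3 go.py .51 .277 .05 91
```

```text
sleeve [0.5339 0.1984 0.042 ] [0.5322 0.3053 0.042 ] [0.6033 0.1992 0.042 ] [0.6016 0.3067 0.042 ]
box [0.496  0.2615 0.031 ] [0.4955 0.2951 0.031 ] [0.4978 0.2621 0.    ] [0.4973 0.2953 0.    ]
box at sleeve [0.5313 0.2619 0.031 ] [0.5307 0.2966 0.031 ]
shift [0.0126 0.04   0.1508] turn [-0.05  0.06 -0.31] t 2.35 pos [0.4703 0.2641 0.2009] [-1.7995e+02  6.0000e-02  9.0690e+01] F [ 0.5 -0.4  1.4] w 0.0856
```

```bash
python3 -m crank '[[-1,0.004,0.012,0.03,0,0,0],[-1,0.008,0.025,0.06,0,0,0],[-1,0.012,0.038,0.095,0,0,0],[-1,0.0135,0.04,0.13,0,0,0],[-1,0.0135,0.04,0.14,0,0,0],[-1,0.0135,0.04,0.14,0,0,0]]' 40
python3 - <<'E'
from h import *
d=snapw();save(d,"w2")
for i in range(4):
  s=status.sense();print(s["position"],s["orientation"]);viewer.snapshot("side")
d=viewer.snapshot("scene");crop(d,"c4",215,225,335,335,6)
E
```

```text
t: 2.85
position: [0.5081, 0.2749, 0.0585]
orientation: [-179.6, 0.2, 90.5]
force: [-0.6, -0.2, -0.5]
grip_width: 0.0857
[0.50949329 0.27580842 0.06060591] [-1.79792027e+02  1.03185089e-01  9.05138431e+01]
[0.5108077  0.27670491 0.06216158] [-1.79991437e+02  1.31894465e-02  9.05447127e+01]
[0.5115867  0.27731349 0.06313994] [ 1.79877521e+02 -4.62404975e-02  9.05652469e+01]
[0.51195156 0.27770176 0.06360972] [ 1.79807433e+02 -8.00216714e-02  9.05845946e+01]
```

View pics/w2.png

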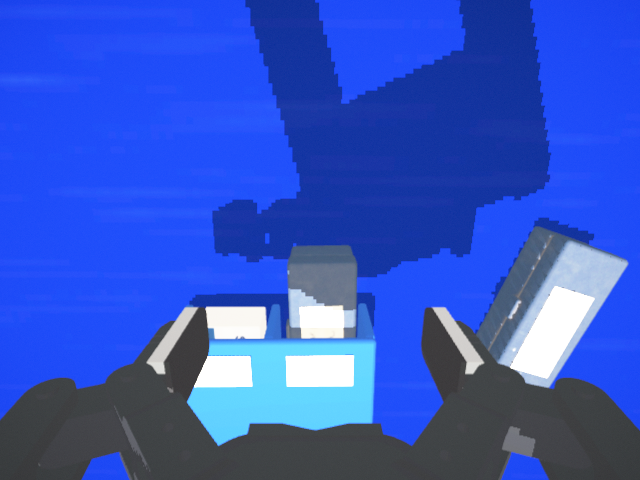

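View pics/c4.png

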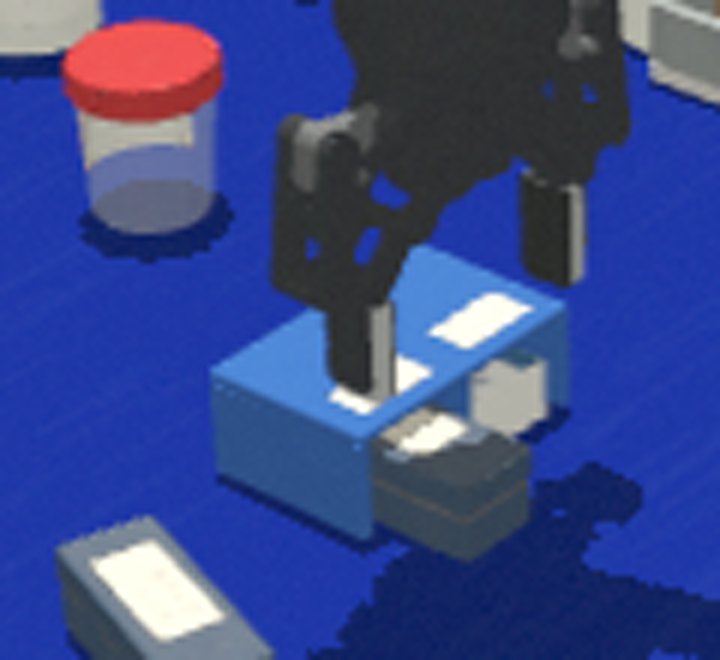

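```bash
python3 - <<'E'
from h import *
import pickle
d=pickle.load(open("w2.pkl","rb"))
print(ray(d,289,262,.031),ray(d,356,262,.031),ray(d,291,246,0),ray(d,354,246,0),"slv",ray(d,374,339,.042),ray(d,187,339,.042))
d=snapw();save(d,"w3");crop(d,"c5",180,200,480,400,2.6)
s=status.sense();print(s["position"],s["orientation"],s["t"])
E
python3 go.py .509 .279 .004 91
```

```text
[0.49582072 0.2620998  0.031     ] [0.49544785 0.29495544 0.031     ] [0.49774136 0.26104699 0.        ] [0.49733845 0.29709326 0.        ] slv [0.5315086  0.30420817 0.042     ] [0.53263346 0.21231865 0.042     ]
[0.51174308 0.27806775 0.06344391] [ 1.79800751e+02 -8.67718820e-02  9.06230265e+01] 3.2
shift [ 0.0009 -0.0029  0.0594] turn [ 0.2  -0.09 -0.38] t 3.2 pos [0.5117 0.2781 0.0634] [ 1.798e+02 -9.000e-02  9.062e+01] F [0.8 0.4 0.4] w 0.0854
```

View pics/c5.png

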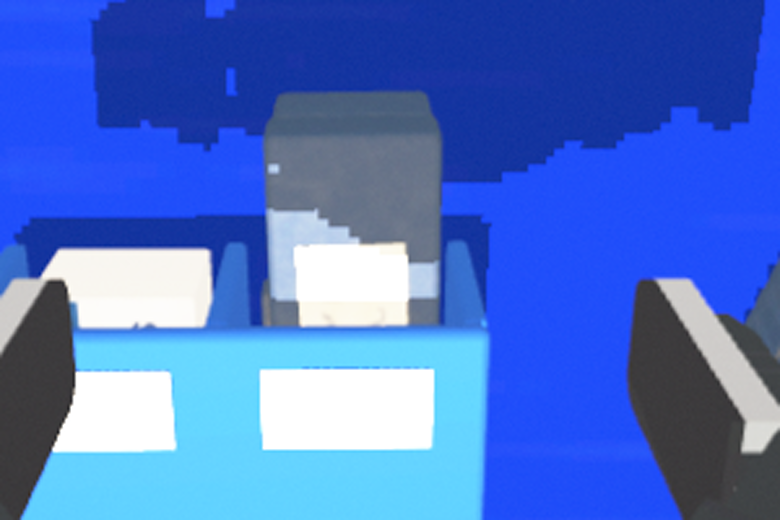

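The free end sits centred between the fingers, with crop edges at 266 and 440 and fingertips at 75 and 628. I'm descending.

```bash
python3 -m crank '[[-1,0.001,-0.001,0.012,0,0,0],[-1,0.001,-0.002,0.025,0,0,0],[-1,0.001,-0.002,0.036,0,0,0],[-1,0.001,-0.002,0.045,0,0,0],[-1,0.001,-0.002,0.051,0,0,0],[-1,0.001,-0.002,0.055,0,0,0],[-1,0.001,-0.002,0.057,0,0,0],[-1,0.001,-0.002,0.057,0,0,0]]' 40; python3 go.py .509 .279 .004 91
```

```text
t: 3.87
position: [0.5086, 0.2786, 0.0039]
orientation: [-180.0, 0.0, 90.6]
force: [-1.7, 0.1, -0.3]
grip_width: 0.0856
shift [ 0.0004  0.0004 -0.0001] turn [-0.03  0.01 -0.37] t 3.87 pos [0.5086 0.2786 0.0039] [-1.7997e+02  1.0000e-02  9.0630e+01] F [-1.7  0.1 -0.3] w 0.0856
```

```bash
python3 -m crank '[[0.2,0,0,0,0,0,0],[0.2,0,0,0,0,0,0],[0.6,0,0,0,0,0,0],[1,0,0,0,0,0,0],[1,0,0,0,0,0,0],[1,0,0,0,0,0,0],[1,0,0,0,0,0,0],[1,0,0,0,0,0,0]]' 35; python3 go.py .424 .2775 .004 91
python3 - <<'E'
from h import *
d=snapw();crop(d,"c6",180,200,480,400,2.6)
d=viewer.snapshot("scene");crop(d,"c7",215,225,335,335,6)
E
```

```text
t: 4.53
position: [0.5091, 0.2788, 0.0048]
orientation: [179.9, -0.0, 90.6]
force: [-0.4, 0.2, 5.1]
grip_width: 0.0348
shift [-0.0004 -0.0851  0.0008] turn [ 0.05 -0.03 -0.37] t 4.53 pos [0.5091 0.2788 0.0048] [ 1.7995e+02 -3.0000e-02  9.0630e+01] F [-0.4  0.2  5.1] w 0.0348
```

View pics/c6.png

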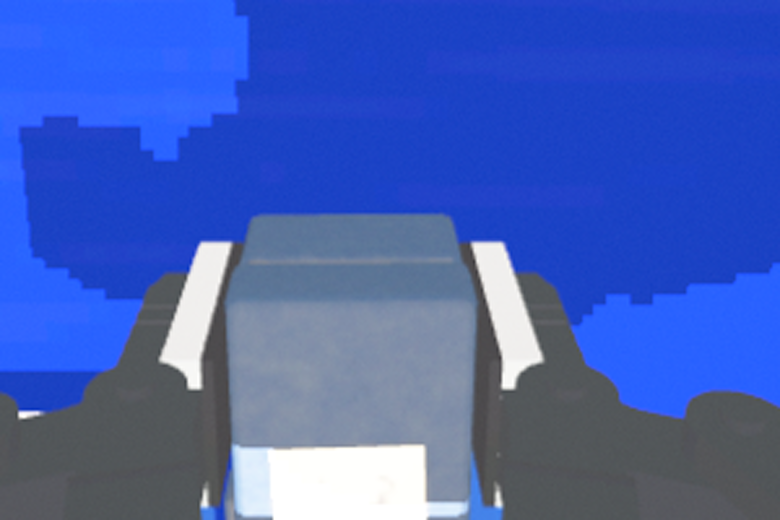

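View pics/c7.png

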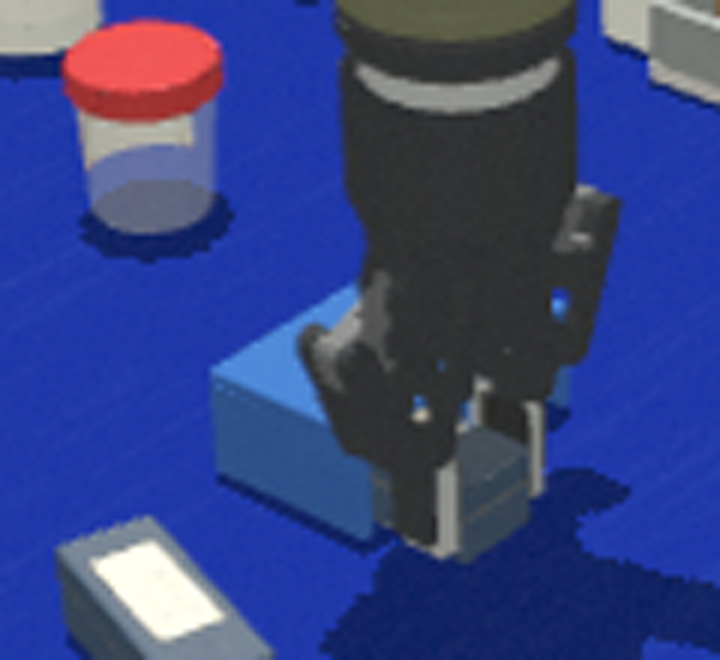

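The grip holds at 34.8 mm, so I'm drawing the box out.

```bash
python3 -m crank '[[1,0,-0.004,-0.001,0,0,0],[1,0,-0.012,-0.001,0,0,0],[1,0,-0.022,-0.001,0,0,0],[1,0,-0.033,-0.001,0,0,0],[1,0,-0.044,-0.001,0,0,0],[1,0,-0.055,-0.001,0,0,0],[1,0,-0.066,-0.001,0,0,0],[1,0,-0.076,-0.001,0,0,0],[1,0,-0.084,-0.001,0,0,0],[1,0,-0.088,0,0,0,0],[1,0,-0.09,0.000,0,0,0],[1,0,-0.09,0.000,0,0,0]]'; python3 go.py .424 .2775 .004 91
python3 - <<'E'
from h import *
d=snapw();save(d,"w4")
d=viewer.snapshot("scene");crop(d,"c8",215,245,335,355,6)
E
```

```text
t: 5.63
position: [0.4187, 0.278, 0.0048]
orientation: [180.0, -0.0, 90.6]
force: [-2.5, 1.1, 4.9]
grip_width: 0.0348
shift [-0.0006  0.0053  0.0008] turn [ 0.05 -0.04 -0.35] t 5.63 pos [0.4187 0.278  0.0048] [ 1.7995e+02 -4.0000e-02  9.0650e+01] F [-2.5  1.1  4.9] w 0.0348
```

View pics/w4.png

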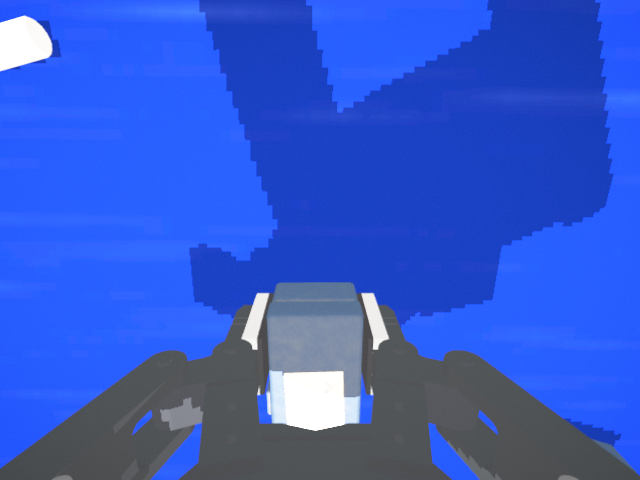

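View pics/c8.png

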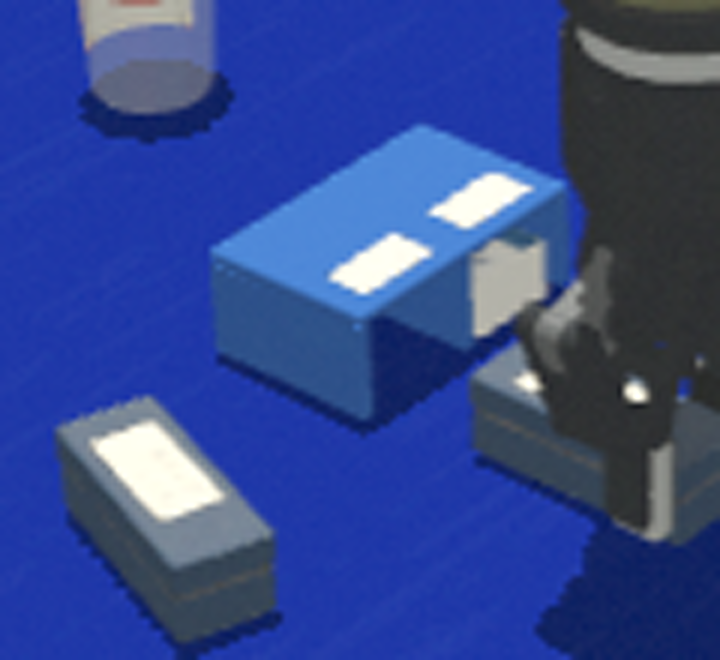

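```bash
python3 -m crank '[[0.6,0,0,0,0,0,0],[0,0,0,0,0,0,0],[-1,0,0,0,0,0,0],[-1,0,0,0,0,0,0],[-1,0,0,0,0,0,0],[-1,0,0,0,0,0,0],[-1,0,0.005,-0.02,0,0,0],[-1,0,0.015,-0.05,0,0,0],[-1,0,0.025,-0.08,0,0,0],[-1,0,0.03,-0.1,0,0,0],[-1,0,0.03,-0.105,0,0,0],[-1,0,0.03,-0.105,0,0,0]]'
python3 - <<'E'
from h import *
viewer.snapshot("side");viewer.snapshot("side")
d=snapw();save(d,"w5")
d=viewer.snapshot("scene");save(d,"sc5")
E
python3 go.py .45 .2775 .004 91
```

```text
t: 6.73
position: [0.45, 0.2785, 0.1109]
orientation: [179.8, -0.1, 90.6]
force: [-1.2, 0.1, 0.0]
grip_width: 0.0852
shift [0.0005 0.0035 0.1036] turn [-0.2   0.1  -0.36] t 6.93 pos [0.4469 0.2772 0.1076] [-1.798e+02  1.000e-01  9.064e+01] F [ 0.  -0.6  0.8] w 0.0854
```

View pics/w5.png

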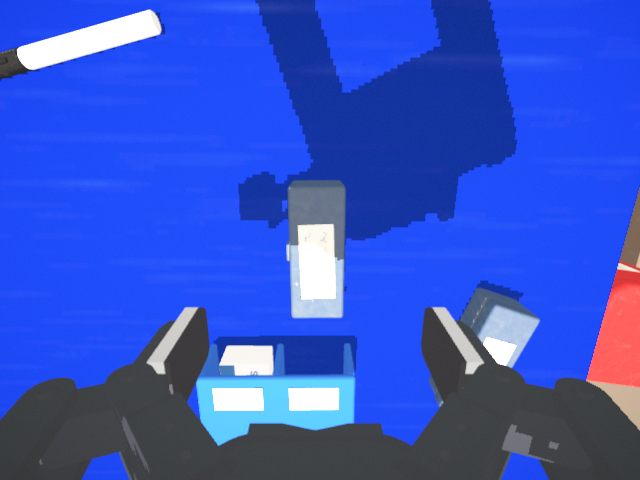

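View pics/sc5.png

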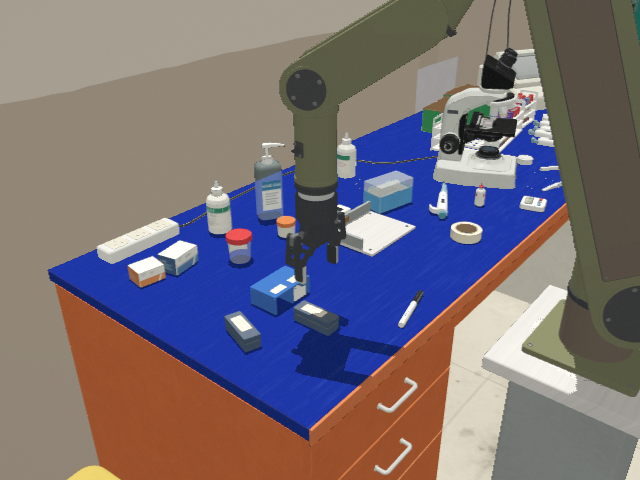

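```bash
python3 - <<'E'
from h import *
import pickle
d=pickle.load(open("w5.pkl","rb"))
P=[ray(d,*p,.031) for p in [(289,187),(345,187),(291.5,317),(344,317)]]
print(np.round(P,4),np.mean(P,0))
E
python3 go.py .45 .2775 .004 91
```

```text
[[0.4067 0.2616 0.031 ]
 [0.4062 0.295  0.031 ]
 [0.4936 0.2625 0.031 ]
 [0.4932 0.2975 0.031 ]] [0.44992905 0.27913545 0.031     ]
shift [0.0005 0.0035 0.1036] turn [-0.2   0.1  -0.36] t 6.93 pos [0.4469 0.2772 0.1076] [-1.798e+02  1.000e-01  9.064e+01] F [ 0.  -0.6  0.8] w 0.0854
```

The box lies flat and free, centred at (0.450, 0.279). I'm regrasping it at its middle.

```bash
python3 -m crank '[[-1,0.001,0.001,0.02,0,0,0],[-1,0.001,0.001,0.045,0,0,0],[-1,0.001,0.001,0.065,0,0,0],[-1,0.001,0.001,0.082,0,0,0],[-1,0.001,0.001,0.093,0,0,0],[-1,0.001,0.001,0.1,0,0,0],[-1,0.001,0.001,0.104,0,0,0],[0.2,0.001,0.001,0.104,0,0,0],[0.6,0.001,0.001,0.104,0,0,0],[1,0.001,0.001,0.104,0,0,0],[1,0.001,0.001,0.104,0,0,0],[1,0.001,0.001,0.104,0,0,0]]' 40
python3 -m crank '[[1,0,0,0,0,0,0],[1,0,0,0,0,0,0],[1,0,0,0,0,0,0],[1,0,0,-0.01,0,0,0],[1,0,0,-0.025,0,0,0],[1,0,0,-0.045,0,0,0],[1,0,0,-0.065,0,0,0],[1,0,0,-0.085,0,0,0],[1,0,0,-0.105,0,0,0],[1,0,0,-0.12,0,0,0],[1,0,0,-0.125,0,0,0],[1,0,0,-0.125,0,0,0]]' 40
python3 - <<'E'
from h import *
d=snapw();save(d,"w6")
d=viewer.snapshot("scene");crop(d,"c9",250,180,410,330,4)
E
python3 go.py .45 .0 .13 45
```

```text
t: 7.93
position: [0.4504, 0.2794, 0.0062]
orientation: [179.9, -0.1, 90.6]
force: [0.1, -0.3, -0.5]
grip_width: 0.0345
t: 8.93
position: [0.4504, 0.2793, 0.1319]
orientation: [179.8, -0.1, 90.6]
force: [0.2, -0.4, -2.5]
grip_width: 0.0343
shift [-0.2786 -0.0021 -0.    ] turn [-4.000e-02  4.000e-02  4.563e+01] t 9.03 pos [0.449  0.2787 0.1299] [-1.7995e+02  3.0000e-02  9.0630e+01] F [-0.8 -0.8 -2. ] w 0.0345
```

View pics/w6.png

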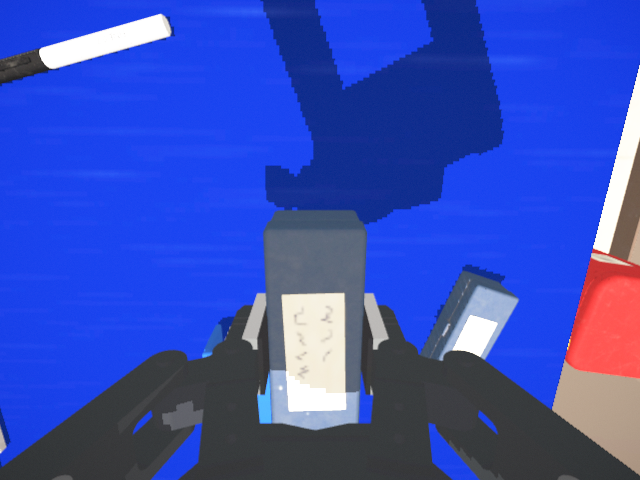

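View pics/c9.png

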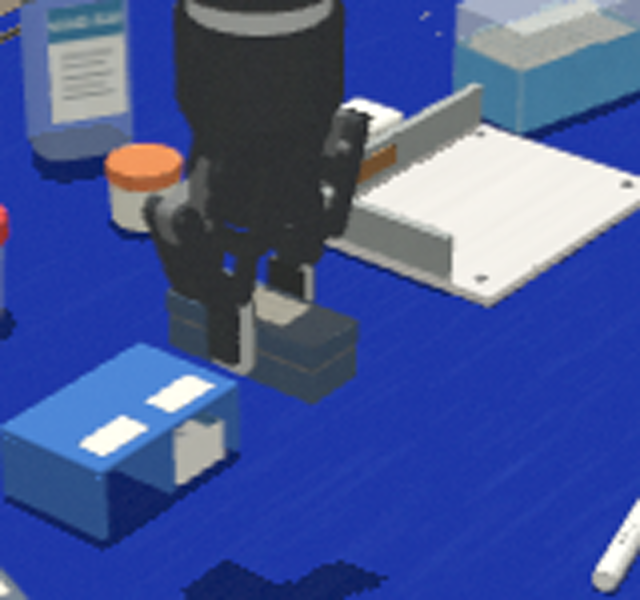

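```bash
python3 -m crank '[[1,-0.008,0.003,0,0,0,2],[1,-0.025,0.009,0,0,0,6],[1,-0.05,0.017,0,0,0,11.5],[1,-0.08,0.027,0,0,0,18],[1,-0.112,0.038,0,0,0,25],[1,-0.145,0.049,0,0,0,32],[1,-0.178,0.06,0,0,0,39],[1,-0.21,0.071,0,0,0,46],[1,-0.243,0.082,0,0,0,53],[1,-0.275,0.093,0,0,0,60],[1,-0.305,0.103,0,0,0,67],[1,-0.333,0.112,0,0,0,74]]' 40; python3 -m crank '[[1,0.0128,0.0236,0,0,0,5],[1,0.023,0.042,0,0,0,10],[1,0.029,0.054,0,0,0,14],[1,0.032,0.06,0,0,0,16.6],[1,0.032,0.06,0,0,0,16.6],[1,0.032,0.06,0,0,0,16.6]]' 40;python3 go.py .588 -.118 .13 0
```

```text
t: 10.03
position: [0.5647, -0.0553, 0.1288]
orientation: [-180.0, 0.2, 16.1]
force: [0.7, 0.3, -1.0]
grip_width: 0.0341
t: 10.53
position: [0.612, -0.1016, 0.1286]
orientation: [-180.0, 0.2, 0.0]
force: [-1.0, 0.4, -1.1]
grip_width: 0.0343
shift [-0.024   0.0164 -0.0013] turn [-0.05  0.19  0.  ] t 10.53 pos [ 0.612  -0.1016  0.1286] [-179.95    0.19    0.  ] F [-1.   0.4 -1.1] w 0.0343
```

```bash
python3 -m crank '[[1,-0.008,0.005,0,0,0,0],[1,-0.018,0.012,0,0,0,0],[1,-0.024,0.016,0,0,0,0],[1,-0.024,0.016,0,0,0,0],[1,-0.024,0.016,0,0,0,0],[1,-0.024,0.016,0,0,0,0]]' 40
python3 - <<'E'
from h import *
d=snapw();save(d,"w7")
d=viewer.snapshot("scene");save(d,"sc7");crop(d,"c10",290,150,440,270,5)
E
python3 go.py .588 -.118 .013 0
```

```text
t: 11.03
position: [0.5892, -0.1171, 0.1308]
orientation: [180.0, -0.1, 0.0]
force: [0.1, -0.4, -2.1]
grip_width: 0.0345
shift [-0.0017  0.001   0.1176] turn [ 0.01 -0.05  0.04] t 11.13 pos [ 0.5896 -0.117   0.1306] [ 1.7999e+02 -5.0000e-02  4.0000e-02] F [-0.3 -0.8 -1.8] w 0.0345
```

View pics/w7.png

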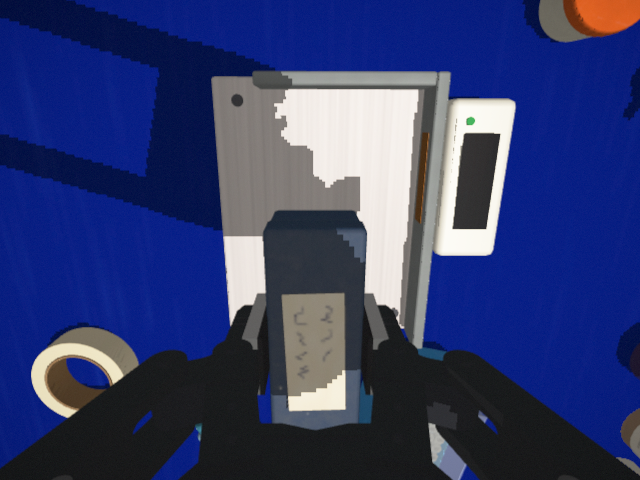

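View pics/c10.png

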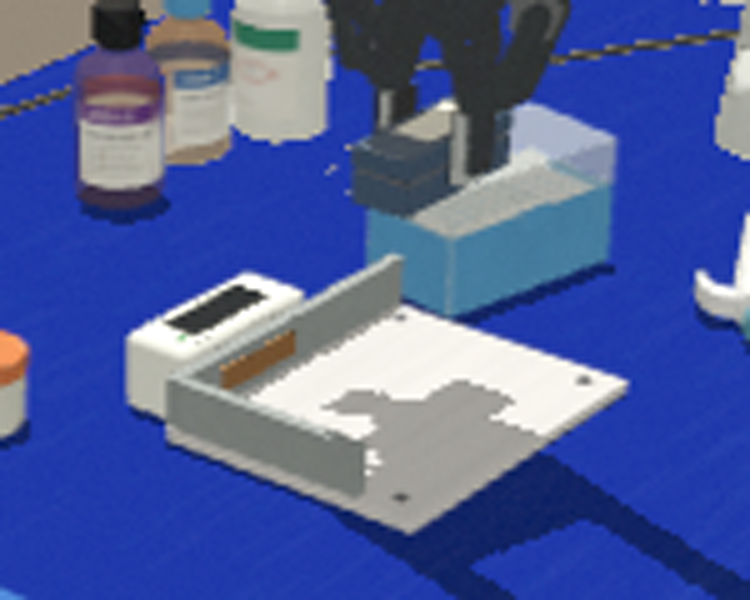

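Run:
```python
from h import *
import pickle
d=pickle.load(open("w7.pkl","rb"))
crop(d,"c11",200,60,460,250,3)
```

```text
(no output)
```

View pics/c11.png

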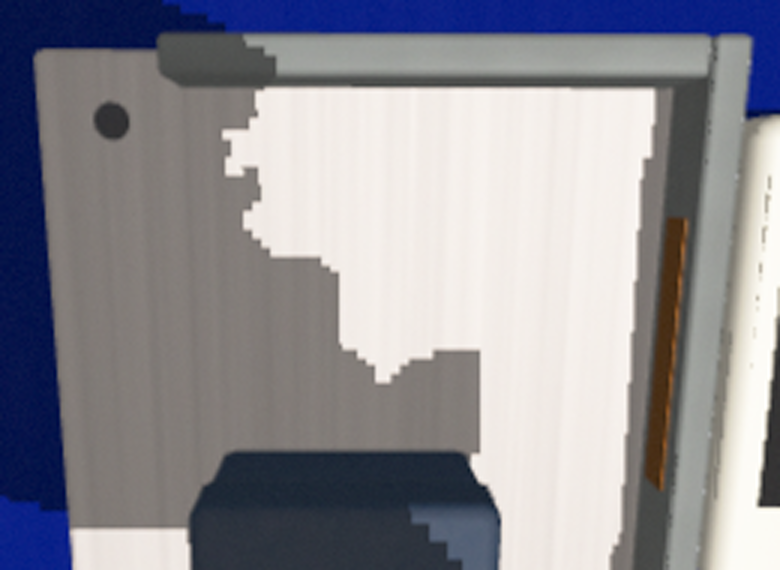

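Run:
```python
from h import *
import pickle
d=pickle.load(open("w7.pkl","rb"))
def c(u,v,z):return np.round(ray(d,(u+.5)/3+200-.5,(v+.5)/3+60-.5,z),4)
print("corner deck",c(671,87,.008),"back base",c(637,560,.008))
print("top inner back",c(710,80,.036),c(664,560,.036),"outer corner",c(751,38,.036))
print("side base",c(183,86,.008),c(600,88,.008),"side top inner",c(165,76,.036) ,c(700,79,.036))
print("deck left",c(36,55,.008),c(72,530,.008))
# box lower end corner assumed z
z=.1305-.0045
print("box end", c(222,452,z),c(467,452,z),c(192,513,z+.031),c(500,513,z+.031))
```

```text
corner deck [ 0.6616 -0.0179  0.008 ] back base [ 0.6631 -0.1286  0.008 ]
top inner back [ 0.6616 -0.0189  0.036 ] [ 0.6614 -0.1191  0.036 ] outer corner [ 0.6688 -0.0112  0.036 ]
side base [ 0.5534 -0.0179  0.008 ] [ 0.6459 -0.0181  0.008 ] side top inner [ 0.5538 -0.0183  0.036 ] [ 0.6596 -0.0187  0.036 ]
deck left [ 0.5214 -0.0116  0.008 ] [ 0.5213 -0.1209  0.008 ]
box end [ 0.5727 -0.0735  0.126 ] [ 0.6059 -0.0734  0.126 ] [ 0.5728 -0.0731  0.157 ] [ 0.6062 -0.073   0.157 ]
```

```bash
python3 -m crank '[[1,-0.001,-0.003,0.01,0,0,0],[1,-0.001,-0.006,0.03,0,0,0],[1,-0.001,-0.007,0.05,0,0,0],[1,-0.001,-0.007,0.07,0,0,0],[1,-0.001,-0.007,0.086,0,0,0],[1,-0.001,-0.007,0.098,0,0,0],[1,-0.001,-0.007,0.106,0,0,0],[1,-0.001,-0.007,0.111,0,0,0],[1,-0.001,-0.007,0.114,0,0,0],[1,-0.001,-0.007,0.1155,0,0,0],[1,-0.001,-0.007,0.1155,0,0,0],[1,-0.001,-0.007,0.1155,0,0,0]]' 40;python3 go.py .588 -.11 .013 0
```

```text
t: 12.13
position: [0.5887, -0.1102, 0.0154]
orientation: [180.0, -0.1, 0.0]
force: [0.7, 0.8, -1.9]
grip_width: 0.0346
shift [-0.0007 -0.0002  0.0024] turn [ 0.02 -0.07  0.03] t 12.13 pos [ 0.5887 -0.1102  0.0154] [ 1.7998e+02 -7.0000e-02  3.0000e-02] F [ 0.7  0.8 -1.9] w 0.0346
```

```bash
python3 -m crank '[[1,0,0,0.001,0,0,0],[1,0,0,0.002,0,0,0],[1,0,0,0.0025,0,0,0],[1,0,0,0.0025,0,0,0]]' 40;python3 go.py .588 -.11 .013 0
```

```text
t: 12.47
position: [0.5888, -0.1103, 0.0142]
orientation: [180.0, -0.1, 0.0]
force: [-2.0, 0.2, 7.8]
grip_width: 0.0343
shift [-0.0008 -0.0003  0.0012] turn [ 0.03 -0.12  0.03] t 12.47 pos [ 0.5888 -0.1103  0.0142] [ 1.7997e+02 -1.2000e-01  3.0000e-02] F [-2.   0.2  7.8] w 0.0343
```

The box is on the deck (Fz 7.8 N). I'm releasing it, raising the gripper and looking.

```bash
python3 -m crank '[[0.6,0,0,-0.0005,0,0,0],[0.2,0,0,-0.0005,0,0,0],[-0.4,0,0,-0.0005,0,0,0],[-0.7,0,0,-0.0005,0,0,0],[-0.7,0,0,-0.0005,0,0,0],[-0.7,0,0,-0.015,0,0,0],[-0.7,0,0,-0.04,0,0,0],[-0.7,0,0,-0.07,0,0,0],[-0.7,-0.005,0,-0.1,0,0,0],[-0.7,-0.015,0,-0.12,0,0,0],[-0.7,-0.025,0,-0.13,0,0,0],[-0.7,-0.03,0,-0.13,0,0,0]]' 40;python3 go.py .53 -.11 .12 90
python3 - <<'E'
from h import *
d=snapw();save(d,"w8")
d=viewer.snapshot("scene");save(d,"sc8");crop(d,"c12",290,170,440,270,5)
E
```

```text
t: 13.47
position: [0.5582, -0.1104, 0.1444]
orientation: [179.9, -0.2, 0.0]
force: [0.2, 0.2, -0.6]
grip_width: 0.0728
shift [-0.0283 -0.0004  0.0243] turn [  0.19  -0.1  -89.97] t 13.47 pos [ 0.5582 -0.1104  0.1444] [ 1.7994e+02 -1.9000e-01  3.0000e-02] F [ 0.2  0.2 -0.6] w 0.0728
```

View pics/w8.png

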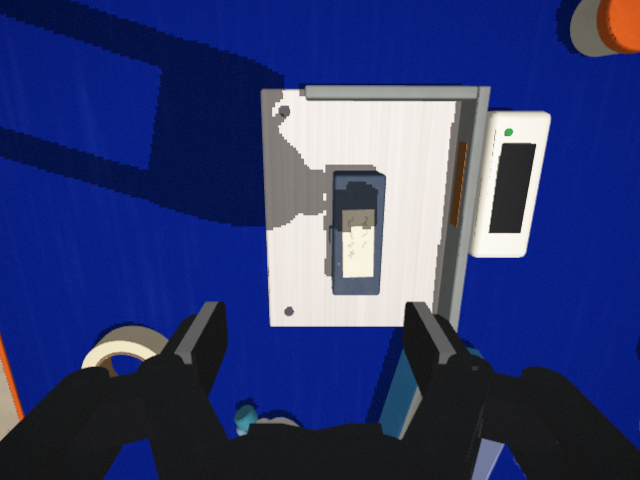

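View pics/c12.png

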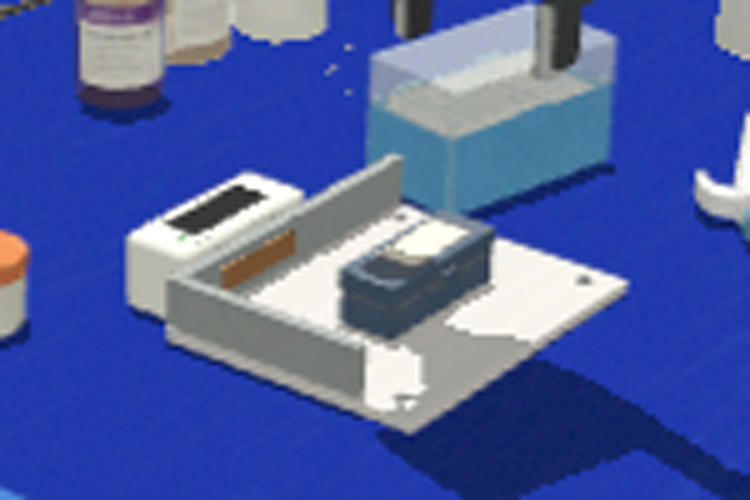

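The box rests flat, about 50 mm from each stop. Next I'll turn the jaws parallel to the back stop and push with two fingertips, one either side of the latch.

```bash
python3 -m crank '[[-0.2,-0.002,0,0,0,0,7],[-0.2,-0.006,0,0,0,0,14],[-0.2,-0.01,0,0,0,0,21],[-0.2,-0.014,0,0,0,0,28],[-0.2,-0.018,0,0,0,0,35],[-0.2,-0.02,0,0,0,0,42],[-0.2,-0.02,0,0,0,0,49],[-0.2,-0.02,0,0,0,0,56],[-0.2,-0.02,0,0,0,0,63],[-0.2,-0.02,0,0,0,0,70],[-0.2,-0.02,0,0,0,0,77],[-0.2,-0.02,0,0,0,0,84]]' 40;python3 -m crank '[[-0.2,0,0,0.01,0,0,4],[-0.2,0,0,0.02,0,0,6],[-0.2,0,0,0.03,0,0,6],[-0.2,0,0,0.04,0,0,6],[-0.2,0,0,0.045,0,0,6],[-0.2,0,0,0.045,0,0,6],[-0.2,0,0,0.045,0,0,6]]' 40;python3 go.py .54 -.11 .012 -90
python3 - <<'E'
from h import *
d=snapw();save(d,"w9")
E
```

```text
t: 14.57
position: [0.5371, -0.1098, 0.1399]
orientation: [179.8, 0.1, -84.3]
force: [-0.7, 0.2, -0.8]
grip_width: 0.0512
t: 15.15
position: [0.5378, -0.11, 0.0965]
orientation: [179.9, 0.0, -89.9]
force: [0.7, 0.7, -0.9]
grip_width: 0.0513
shift [ 0.     -0.0023  0.0845] turn [0.09 0.03 0.05] t 15.15 pos [ 0.5378 -0.11    0.0965] [ 1.7991e+02  3.0000e-02 -8.9950e+01] F [ 0.7  0.7 -0.9] w 0.0513
```

View pics/w9.png

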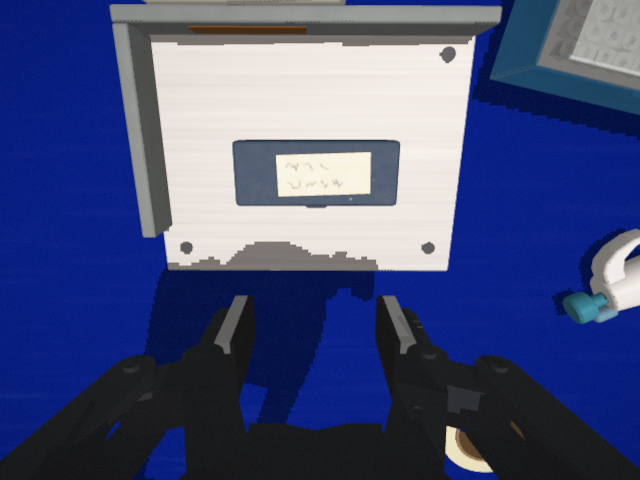

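Run:
```python
from h import *
import pickle
d=pickle.load(open("w9.pkl","rb"))
z=.039
print("box",[np.round(ray(d,*p,z)[:2],4) for p in [(234,142),(399,142),(234,205),(398,205)]])
print("corner",np.round(ray(d,151,36,.008),4),np.round(ray(d,475,37,.008),4),np.round(ray(d,172,225,.008),4),np.round(ray(d,168,270,.008),4),np.round(ray(d,448,270,.008),4))
```

```text
box [array([ 0.6057, -0.0678]), array([ 0.6059, -0.1539]), array([ 0.5722, -0.0657]), array([ 0.5724, -0.1558])]
corner [ 0.6611 -0.0187  0.008 ] [ 0.661 -0.199  0.008] [ 0.5521 -0.0178  0.008 ] [ 0.5208 -0.0115  0.008 ] [ 0.5213 -0.1997  0.008 ]
```

```bash
python3 -m crank '[[-0.2,0,0,0.015,0,0,0],[-0.2,0,0,0.035,0,0,0],[-0.2,0,0,0.052,0,0,0],[-0.2,0,0,0.066,0,0,0],[-0.2,0,0,0.076,0,0,0],[-0.2,0,0,0.081,0,0,0],[-0.2,0,0,0.083,0,0,0],[-0.2,0,0,0.083,0,0,0]]' 40;python3 go.py .615 -.11 .012 -90
```

```text
t: 15.87
position: [0.5385, -0.1103, 0.0144]
orientation: [-180.0, -0.0, -90.0]
force: [-0.6, -0.8, -0.3]
grip_width: 0.0513
shift [-0.0002 -0.0765  0.0025] turn [-0.02 -0.01  0.03] t 15.87 pos [ 0.5385 -0.1103  0.0144] [-1.7998e+02 -1.0000e-02 -8.9970e+01] F [-0.6 -0.8 -0.3] w 0.0513
```

```bash
python3 -m crank '[[-0.2,0,-0.006,0,0,0,0],[-0.2,0,-0.014,0,0,0,0],[-0.2,0,-0.02,0,0,0,0],[-0.2,0,-0.026,0,0,0,0],[-0.2,0,-0.032,0,0,0,0],[-0.2,0,-0.038,0,0,0,0],[-0.2,0,-0.044,0,0,0,0],[-0.2,0,-0.05,0,0,0,0],[-0.2,0,-0.056,0,0,0,0],[-0.2,0,-0.062,0,0,0,0],[-0.2,0,-0.066,0,0,0,0],[-0.2,0,-0.068,0,0,0,0]]' 40;python3 go.py .615 -.11 .012 -90
python3 - <<'E'
from h import *
d=snapw();save(d,"w10")
E
```

```text
t: 16.87
position: [0.6072, -0.1102, 0.0143]
orientation: [-180.0, -0.0, -90.0]
force: [-1.2, 0.2, 1.3]
grip_width: 0.051
shift [-0.0002 -0.0078  0.0023] turn [-0.05 -0.01  0.04] t 16.87 pos [ 0.6072 -0.1102  0.0143] [-1.7995e+02 -1.0000e-02 -8.9960e+01] F [-1.2  0.2  1.3] w 0.051
```

View pics/w10.png

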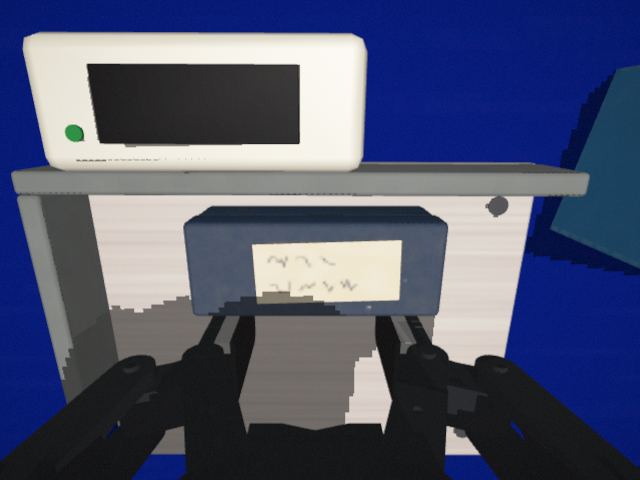

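The box is square and close to the back stop, whose base is just behind it at row 195. I'll finish this push gently.

```bash
python3 -m crank '[[-0.2,0,-0.002,0,0,0,0],[-0.2,0,-0.004,0,0,0,0],[-0.2,0,-0.006,0,0,0,0],[-0.2,0,-0.007,0,0,0,0],[-0.2,0,-0.007,0,0,0,0]]' 40;python3 -m crank '[[-0.2,0,-0.001,0,0,0,0],[-0.2,0,-0.002,0,0,0,0],[-0.2,0,-0.002,0,0,0,0]]' 40;python3 -m crank '[[-0.2,0,-0.001,0,0,0,0],[-0.2,0,-0.0015,0,0,0,0],[-0.2,0,-0.0015,0,0,0,0]]' 40
```

```text
t: 17.33
position: [0.6136, -0.1101, 0.0143]
orientation: [-180.0, -0.0, -90.0]
force: [0.4, 0.7, 0.2]
grip_width: 0.0513
t: 17.58
position: [0.6153, -0.1101, 0.0143]
orientation: [-180.0, -0.0, -90.0]
force: [-0.7, -0.3, -0.2]
grip_width: 0.0509
t: 17.83
position: [0.6153, -0.11, 0.0142]
orientation: [179.9, 0.0, -90.0]
force: [-4.6, -0.8, 3.5]
grip_width: 0.0514
```

```bash
python3 -m crank '[[-0.2,0,-0.001,0,0,0,0],[-0.2,0,-0.001,0,0,0,0],[-0.2,0,-0.001,0,0,0,0]]' 40
python3 - <<'E'
from h import *
d=snapw();save(d,"w11")
crop(d,"c13",100,140,540,340,1.8)
E
```

```text
t: 18.08
position: [0.6154, -0.11, 0.0142]
orientation: [179.8, 0.0, -90.0]
force: [-6.3, -0.5, 5.4]
grip_width: 0.0513
```

View pics/c13.png

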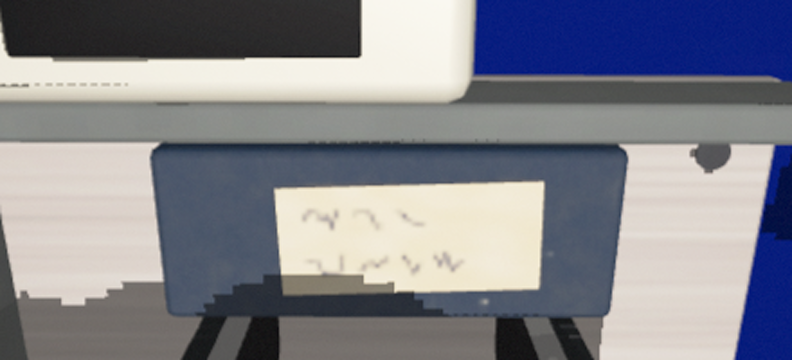

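```bash
python3 - <<'E'
from h import *
import pickle
d=pickle.load(open("sc1.pkl","rb"))
# scene crop c2 coords
def c2(u,v,z):return np.round(ray(d,(u+.5)/6+300-.5,(v+.5)/6+170-.5,z),4)
b=c2(485,258,0);l=c2(385,205,0);r=c2(670,200,0);print("bottom near",b,"left",l,"right",r)
for z in (.05,.06,.07,.08,.09,.1):print(z,"top near",c2(487,110,z),c2(385,75,z),c2(678,50,z), c2(575,5,z))
d=pickle.load(open("w9.pkl","rb"))
print(ray(d,492,78,0))
E
python3 go.py .595 -.11 .1 -90
```

```text
bottom near [ 0.6409 -0.2214  0.    ] left [ 0.7091 -0.2388  0.    ] right [ 0.6099 -0.3268  0.    ]
0.05 top near [ 0.671  -0.2627  0.05  ] [ 0.731  -0.2663  0.05  ] [ 0.6418 -0.3782  0.05  ] [ 0.7109 -0.3949  0.05  ]
0.06 top near [ 0.6581 -0.2434  0.06  ] [ 0.7172 -0.247   0.06  ] [ 0.6293 -0.3572  0.06  ] [ 0.6974 -0.3737  0.06  ]
0.07 top near [ 0.6452 -0.2241  0.07  ] [ 0.7034 -0.2276  0.07  ] [ 0.6168 -0.3362  0.07  ] [ 0.6839 -0.3524  0.07  ]
0.08 top near [ 0.6323 -0.2048  0.08  ] [ 0.6896 -0.2082  0.08  ] [ 0.6044 -0.3151  0.08  ] [ 0.6705 -0.3311  0.08  ]
0.09 top near [ 0.6194 -0.1855  0.09  ] [ 0.6759 -0.1889  0.09  ] [ 0.5919 -0.2941  0.09  ] [ 0.657  -0.3098  0.09  ]
0.1 top near [ 0.6065 -0.1661  0.1   ] [ 0.6621 -0.1695  0.1   ] [ 0.5794 -0.2731  0.1   ] [ 0.6435 -0.2886  0.1   ]
[ 6.40896379e-01 -2.15104942e-01 -2.77555756e-17]
shift [-0.      0.0207 -0.0857] turn [0.23 0.02 0.02] t 18.13 pos [ 0.6154 -0.11    0.0142] [ 1.7977e+02  2.0000e-02 -8.9980e+01] F [-6.2 -0.7  4.9] w 0.0513
```

The box is flush with the back stop, at about row 145 of the crop. Next is the +y push. The tub at about (0.64, -0.22) is close, so I'll bring the jaws back to yaw 0, closed, and push on the box's end.

```bash
python3 -m crank '[[-0.2,0,0.006,0,0,0,0],[-0.2,0,0.014,-0.002,0,0,0],[-0.2,0,0.02,-0.015,0,0,0],[0,0,0.022,-0.04,0,0,0],[0.5,0,0.022,-0.07,0,0,0],[1,0,0.022,-0.1,0,0,0],[1,0,0.022,-0.12,0,0,0],[1,0,0.022,-0.125,0,0,0]]' 40;python3 -m crank '[[1,0.003,-0.002,0,0,0,-7],[1,0.01,-0.006,0,0,0,-14],[1,0.02,-0.011,0,0,0,-21],[1,0.03,-0.017,0,0,0,-28],[1,0.04,-0.023,0,0,0,-35],[1,0.05,-0.029,0,0,0,-42],[1,0.06,-0.035,0,0,0,-49],[1,0.068,-0.04,0,0,0,-56],[1,0.073,-0.043,0,0,0,-63],[1,0.075,-0.044,0,0,0,-70],[1,0.075,-0.044,0,0,0,-77],[1,0.075,-0.044,0,0,0,-84]]' 40;python3 -m crank '[[1,0,0,0,0,0,-4],[1,0,0,0,0,0,-6],[1,0,0,0,0,0,-6],[1,0,0,0,0,0,-6]]' 40;python3 go.py .637 -.187 .016 0
python3 - <<'E'
from h import *
d=snapw();save(d,"w12")
d=viewer.snapshot("scene");save(d,"sc12")
E
```

```text
t: 18.8
position: [0.5986, -0.1108, 0.1448]
orientation: [-179.4, -0.1, -90.0]
force: [0.6, -0.8, 0.8]
grip_width: 0.0001
t: 19.8
position: [0.6393, -0.1852, 0.1387]
orientation: [-180.0, 0.0, -5.6]
force: [-0.5, 0.2, -1.0]
grip_width: 0.0
t: 20.13
position: [0.6393, -0.1849, 0.1389]
orientation: [-180.0, 0.0, -0.0]
force: [-0.0, -0.7, 0.5]
grip_width: -0.0002
shift [-0.0022  0.0021  0.1229] turn [-0.02  0.03 -0.04] t 20.13 pos [ 0.6393 -0.1849  0.1389] [-1.7998e+02  3.0000e-02 -4.0000e-02] F [-0.  -0.7  0.5] w -0.0002
```

View pics/w12.png

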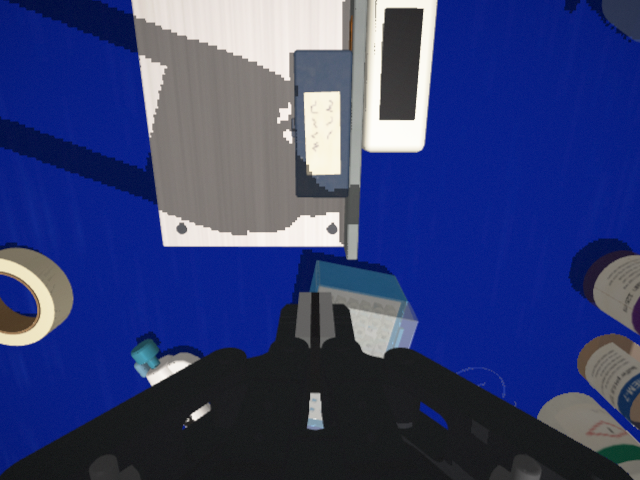

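View pics/sc12.png

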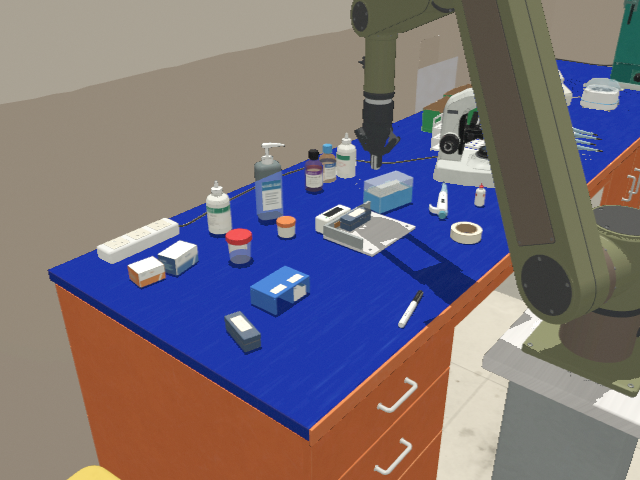

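Run:
```python
from h import *
import pickle
d=pickle.load(open("w12.pkl","rb"))
print([np.round(ray(d,*p,.039),4) for p in [(297,196),(349,196),(296,51),(351,51)]])
print([np.round(ray(d,*p,.071),4) for p in [(308,300),(401,314)]],np.round(ray(d,320,260,.0),4),np.round(ray(d,399,278,.0),4))
```

```text
[array([ 0.6278, -0.1536,  0.039 ]), array([ 0.6622, -0.1536,  0.039 ]), array([ 0.6284, -0.067 ,  0.039 ]), array([ 0.6608, -0.067 ,  0.039 ])]
[array([ 0.6353, -0.2136,  0.071 ]), array([ 0.6945, -0.2234,  0.071 ])] [ 0.6438 -0.2136  0.    ] [ 0.709  -0.2294  0.    ]
```

```bash
python3 -m crank '[[1,-0.001,-0.003,0.01,0,0,0],[1,-0.002,-0.005,0.03,0,0,0],[1,-0.002,-0.005,0.05,0,0,0],[1,-0.002,-0.005,0.07,0,0,0],[1,-0.002,-0.005,0.088,0,0,0],[1,-0.002,-0.005,0.102,0,0,0],[1,-0.002,-0.005,0.111,0,0,0],[1,-0.002,-0.005,0.117,0,0,0],[1,-0.002,-0.005,0.12,0,0,0],[1,-0.002,-0.005,0.122,0,0,0],[1,-0.002,-0.005,0.122,0,0,0]]' 40;python3 go.py .637 -.118 .016 0
python3 - <<'E'
from h import *
d=snapw();save(d,"w13")
E
```

```text
t: 21.15
position: [0.638, -0.1802, 0.0175]
orientation: [180.0, -0.0, 0.0]
force: [0.6, -0.3, 0.1]
grip_width: -0.0003
shift [-0.001  -0.0622  0.0015] turn [ 0.01 -0.04  0.03] t 21.15 pos [ 0.638  -0.1802  0.0175] [ 1.7999e+02 -4.0000e-02  3.0000e-02] F [ 0.6 -0.3  0.1] w -0.0003
```

View pics/w13.png

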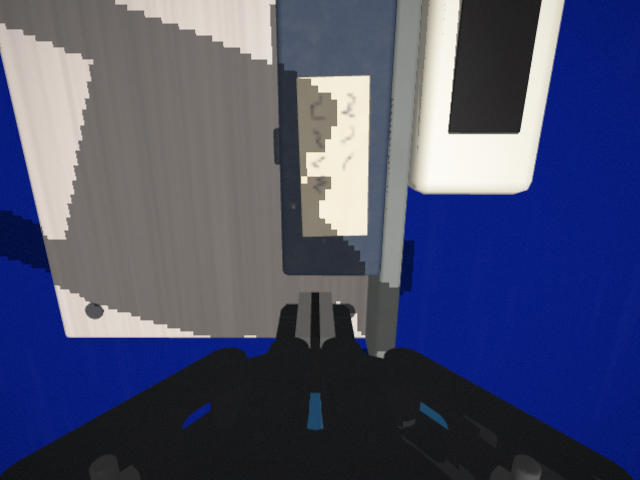

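The fingertips at (315,300) stand just behind the box end at row 273, clear of the back stop. I'm pushing along +y.

```bash
python3 -m crank '[[1,-0.001,-0.005,0.001,0,0,0],[1,-0.001,-0.011,0.001,0,0,0],[1,-0.001,-0.016,0.001,0,0,0],[1,-0.001,-0.021,0.001,0,0,0],[1,-0.001,-0.026,0.001,0,0,0],[1,-0.001,-0.031,0.001,0,0,0],[1,-0.001,-0.036,0.001,0,0,0],[1,-0.001,-0.041,0.001,0,0,0],[1,-0.001,-0.046,0.001,0,0,0],[1,-0.001,-0.05,0.001,0,0,0],[1,-0.001,-0.053,0.001,0,0,0],[1,-0.001,-0.054,0.001,0,0,0]]' 40;python3 go.py .637 -.118 .016 0
python3 - <<'E'
from h import *
d=snapw();save(d,"w14")
E
```

```text
t: 22.2
position: [0.6366, -0.1255, 0.0163]
orientation: [-180.0, 0.0, 0.1]
force: [0.1, -2.0, -0.2]
grip_width: -0.0003
shift [ 0.0004 -0.0075  0.0003] turn [-0.01  0.01  0.05] t 22.2 pos [ 0.6366 -0.1255  0.0163] [-1.7999e+02  1.0000e-02  5.0000e-02] F [ 0.1 -2.  -0.2] w -0.0003
```

View pics/w14.png

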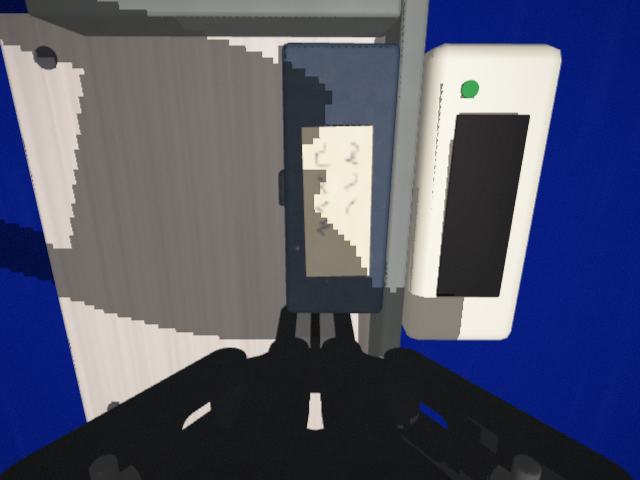

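```bash
python3 -m crank '[[1,0,-0.002,0,0,0,0],[1,0,-0.004,0,0,0,0],[1,0,-0.006,0,0,0,0],[1,0,-0.006,0,0,0,0]]' 40;python3 -m crank '[[1,0,-0.001,0,0,0,0],[1,0,-0.0015,0,0,0,0],[1,0,-0.0015,0,0,0,0]]' 40;python3 -m crank '[[1,0,-0.001,0,0,0,0],[1,0,-0.0015,0,0,0,0],[1,0,-0.0015,0,0,0,0]]' 40
```

```text
t: 22.58
position: [0.6365, -0.1197, 0.0162]
orientation: [-180.0, 0.0, 0.0]
force: [-0.2, -0.3, -0.2]
grip_width: -0.0002
t: 22.83
position: [0.6366, -0.1185, 0.0162]
orientation: [-180.0, 0.0, 0.0]
force: [-0.2, -0.4, -0.1]
grip_width: 0.0
t: 23.08
position: [0.637, -0.1184, 0.0164]
orientation: [179.9, -0.0, 0.1]
force: [0.5, -5.0, -1.4]
grip_width: 0.0
```

```bash
python3 -m crank '[[1,0,-0.001,0,0,0,0],[1,0,-0.001,0,0,0,0],[1,0,-0.001,0,0,0,0]]' 40
python3 - <<'E'
from h import *
d=snapw();save(d,"w15");crop(d,"c14",240,0,440,200,3)
E
```

```text
t: 23.33
position: [0.637, -0.1185, 0.0164]
orientation: [179.8, -0.0, 0.1]
force: [1.0, -7.0, -0.7]
grip_width: 0.0002
```

View pics/w15.png

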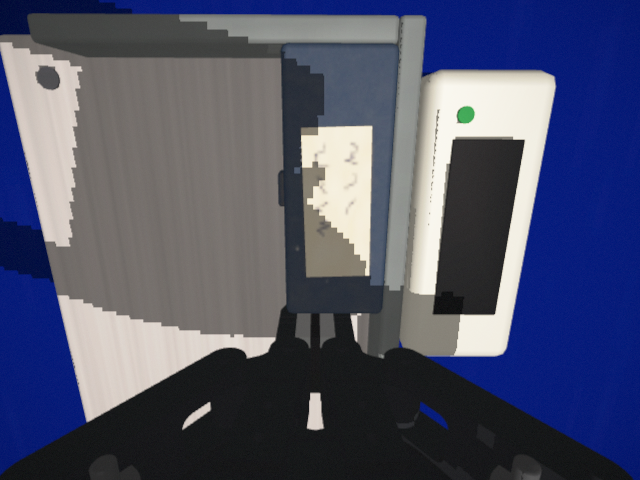

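```bash
python3 -m crank '[[1,0,0.003,0,0,0,0],[1,0,0.01,0,0,0,0],[1,0,0.018,-0.005,0,0,0],[1,0,0.022,-0.025,0,0,0],[1,0,0.022,-0.055,0,0,0],[1,0,0.022,-0.085,0,0,0],[1,0,0.022,-0.11,0,0,0],[1,0,0.022,-0.12,0,0,0],[1,0,0.022,-0.12,0,0,0]]' 40;python3 go.py .585 -.07 .13 -90
python3 - <<'E'
from h import *
d=snapw();save(d,"w16");crop(d,"c15",230,30,430,260,2.6)
d=viewer.snapshot("scene");save(d,"sc16");crop(d,"c16",290,170,440,270,5)
E
```

```text
t: 24.13
position: [0.6388, -0.1389, 0.1399]
orientation: [179.9, -0.4, 0.0]
force: [1.2, 0.0, -0.2]
grip_width: 0.0002
shift [-0.0538 -0.0689  0.0094] turn [-0.23 -0.36 90.02] t 24.13 pos [ 0.6388 -0.1389  0.1399] [ 1.7991e+02 -3.7000e-01  2.0000e-02] F [ 1.2  0.  -0.2] w 0.0002
```

View pics/c15.png

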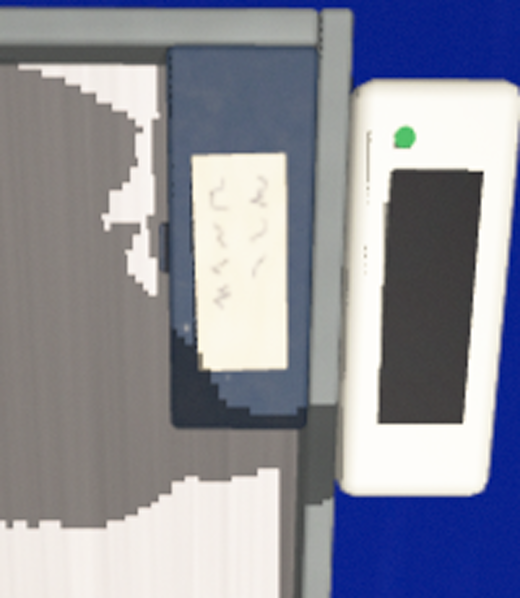

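View pics/c16.png

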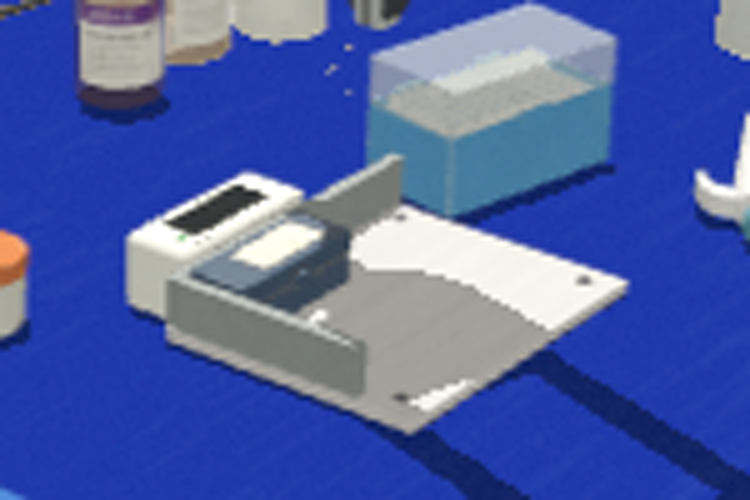

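The box looks flush with both stops. I'll confirm with one more seating push along +x; first contact should again come at TCP x≈0.6153.

```bash
python3 -m crank '[[1,-0.003,-0.004,0,0,0,7],[0.5,-0.01,-0.012,0,0,0,14],[0.06,-0.018,-0.022,0,0,0,21],[0.06,-0.026,-0.032,0,0,0,28],[0.06,-0.034,-0.042,0,0,0,35],[0.06,-0.042,-0.052,0,0,0,42],[0.06,-0.049,-0.06,0,0,0,49],[0.06,-0.053,-0.066,0,0,0,56],[0.06,-0.055,-0.069,0,0,0,63],[0.06,-0.055,-0.069,0,0,0,70],[0.06,-0.055,-0.069,0,0,0,77],[0.06,-0.055,-0.069,0,0,0,84]]' 40;python3 -m crank '[[0.06,0,0,0,0,0,4],[0.06,0,0,0,0,0,6],[0.06,0,0,0,0,0,6],[0.06,0,0,0,0,0,6]]' 40;python3 go.py .59 -.07 .015 -90
python3 - <<'E'
from h import *
d=snapw();save(d,"w17")
E
```

```text
t: 25.23
position: [0.5796, -0.0685, 0.1336]
orientation: [179.7, 0.1, -84.3]
force: [-0.1, -0.2, 0.3]
grip_width: 0.0401
t: 25.57
position: [0.5802, -0.0688, 0.1342]
orientation: [179.8, 0.0, -89.9]
force: [-0.4, -1.3, 0.3]
grip_width: 0.0401
shift [ 0.0013 -0.0103  0.1192] turn [0.23 0.05 0.1 ] t 25.57 pos [ 0.5802 -0.0688  0.1342] [ 1.7977e+02  5.0000e-02 -8.9900e+01] F [-0.4 -1.3  0.3] w 0.0401
```

View pics/w17.png

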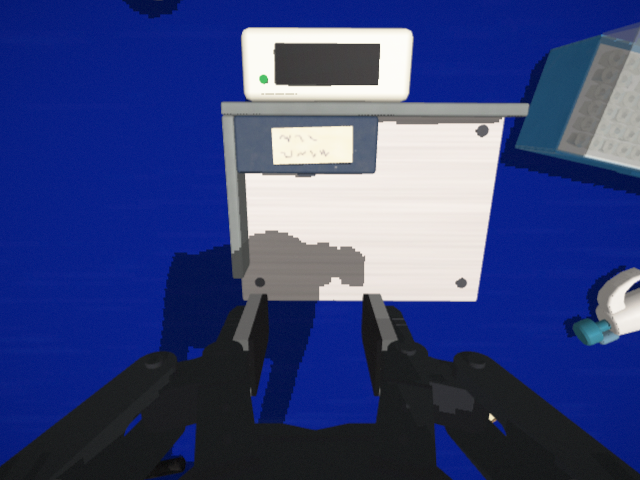

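```bash
python3 -m crank '[[0.06,0.001,0,0.012,0,0,0],[0.06,0.001,0,0.035,0,0,0],[0.06,0.001,0,0.058,0,0,0],[0.06,0.001,0,0.078,0,0,0],[0.06,0.001,-0.002,0.094,0,0,0],[0.06,0.001,-0.006,0.106,0,0,0],[0.06,0.001,-0.011,0.113,0,0,0],[0.06,0.001,-0.016,0.116,0,0,0],[0.06,0.001,-0.021,0.118,0,0,0],[0.06,0.001,-0.026,0.118,0,0,0],[0.06,0.001,-0.029,0.118,0,0,0],[0.06,0.001,-0.031,0.118,0,0,0]]' 40;python3 -m crank '[[0.06,0,-0.001,0,0,0,0],[0.06,0,-0.001,0,0,0,0],[0.06,0,-0.001,0,0,0,0]]' 40;python3 -m crank '[[0.06,0,-0.001,0,0,0,0],[0.06,0,-0.002,0,0,0,0],[0.06,0,-0.002,0,0,0,0]]' 40
```

```text
t: 26.62
position: [0.6142, -0.0703, 0.0192]
orientation: [-179.9, -0.0, -90.0]
force: [-0.5, -0.4, 0.3]
grip_width: 0.0404
t: 26.87
position: [0.6136, -0.0701, 0.0187]
orientation: [-180.0, -0.0, -90.0]
force: [-0.3, -0.4, 0.3]
grip_width: 0.0401
t: 27.12
position: [0.6155, -0.0701, 0.0183]
orientation: [180.0, 0.0, -90.0]
force: [0.3, -0.3, 0.1]
grip_width: 0.0399
```

```bash
python3 -m crank '[[0.06,0,-0.001,0,0,0,0],[0.06,0,-0.0015,0,0,0,0],[0.06,0,-0.0015,0,0,0,0]]' 40;python3 -m crank '[[0.06,0,-0.001,0,0,0,0],[0.06,0,-0.001,0,0,0,0],[0.06,0,-0.001,0,0,0,0]]' 40
```

```text
t: 27.37
position: [0.6155, -0.0701, 0.0181]
orientation: [179.8, 0.0, -90.0]
force: [-4.9, -0.6, 3.6]
grip_width: 0.0404
t: 27.62
position: [0.6155, -0.0701, 0.018]
orientation: [179.7, 0.0, -90.0]
force: [-6.7, -1.8, 4.9]
grip_width: 0.04
```

Contact came at 0.6155 as expected, so the box is seated against the back stop. I'm backing off straight, rising and making a last check.

```bash
python3 -m crank '[[0.06,0,0.004,0,0,0,0],[0.06,0,0.012,0,0,0,0],[0.06,0,0.022,-0.003,0,0,0],[0.06,0,0.03,-0.02,0,0,0],[0.06,0,0.036,-0.045,0,0,0],[0.06,0,0.04,-0.075,0,0,0],[0.06,0,0.04,-0.105,0,0,0],[0.06,0,0.04,-0.13,0,0,0],[0.06,0,0.04,-0.15,0,0,0],[0.06,0,0.04,-0.155,0,0,0],[0.06,0,0.04,-0.155,0,0,0],[0.06,0,0.04,-0.155,0,0,0]]' 40
python3 - <<'E'
from h import *
viewer.snapshot("side");viewer.snapshot("side")
d=snapw();save(d,"w18");crop(d,"c17",200,60,420,240,3.5)
d=viewer.snapshot("scene");save(d,"sc18")
E
```

```text
t: 28.62
position: [0.5774, -0.07, 0.1727]
orientation: [180.0, 0.0, -90.0]
force: [-0.7, 1.0, 0.0]
grip_width: 0.0401
```

View pics/c17.png

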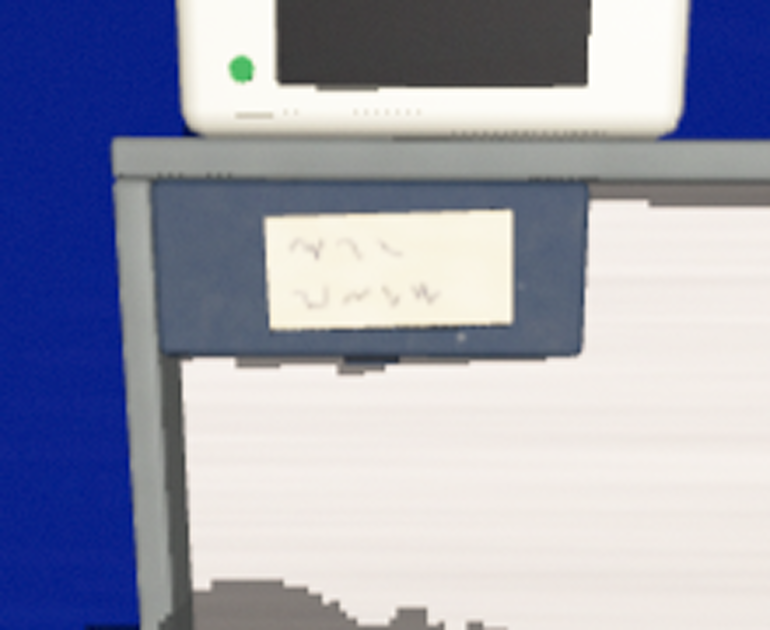

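View pics/sc18.png

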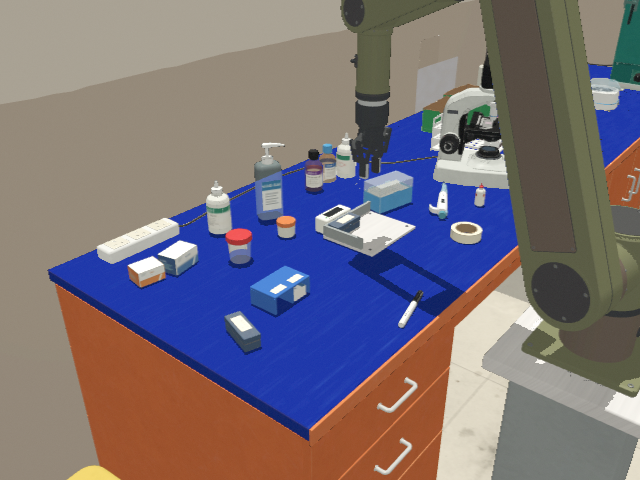

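The box meets both stops along its full length: the back stop at crop row 182 and the side stop at column 155. The other things have not moved.

```bash
python3 -c "
from bench import manip,status
print(status.sense()['t'],manip.job_done())"
```

```text
the job is handed in; nothing more can be done
28.8167 None
```

I did all the steps in order and handed the job in at 28.8 s of the 72 s allowed.

- **Drawing it out:** I pulled the sleeve's slide box (the right-hand look-alike) out by its free end, laid it flat in front of the sleeve and let go.
- **Moving it to the dock:** I regrasped it by the middle of its long sides and set it on the deck about 50 mm clear of each stop, then let go.
- **Pushing it home:** I pushed it to the back stop, then along to the side stop, then gave it one more push against the back stop.

**Last checks:**
- The final wrist picture shows no visible gap at either stop.
- The closing back-stop push met resistance at TCP x = 0.6155 m, against 0.6153 m on the first push, at under 8 N.
- In the final scene picture the other things looked unmoved, and the robot is clear of everything.
- No check failed or disagreed.

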